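Set the appliance tester four clicks on and start the test

ROBOT

A 6-joint arm with a two-finger parallel gripper is mounted at the origin on the work surface. World frame = base frame: x ahead of the robot, y to its left, z up, the work surface at z = 0. Lengths are in m, angles in rad, forces in N, time in s.
With the tool pointing down it reaches from about 0.275 to 0.75 m from the base axis. Payload 10.2 kg.
Tool frame: the origin (TCP) lies midway between the tips of the shut fingers; the grasp point (between the pads) lies 19 mm behind it; z points along the fingers, y is the line along which they close (so a half turn about z gives the same grasp; the last joint's range is limited). The gripper opens to 85 mm and grips with 20 to 120 N. Pads are 22 mm wide; open, the fingers measure 114 mm over their backs; the gripper's body (76 mm by 85 mm) begins 54 mm behind the grasp point. The pads swing forward as they close: fully open they stand 13 mm farther back than shut.
Start: joints at [-1.389, 0.313, 1.498, -0, 1.331, -0.223], TCP at [0.207, -0.483, 0.231] pointing down, gripper open.
Joint ranges: [-2.94, 2.94], [-0.97, 2.17], [0.19, 2.56], [-1.23, 4.37], [0.02, 3.11], [-2.88, 2.88]. Speed limits (rad/s): [2.39, 2.39, 3.01, 3.14, 3.14, 3.14].

INTERFACE

Orientations are given as a unit quaternion [w, x, y, z].
In Python, from plant import robot, hand, planner, viewer, workorder, status gives the robot as it stands. Calls block until the motion is done:
- robot.move_pose(position, orientation): joint-space move of the TCP to a pose.
- robot.movel(position, orientation=None, velocity=0.15, threshold=None): straight line of the TCP; orientation=None keeps the orientation; velocity is the mean speed in m/s. With threshold (N) it stops when the force on the tool has changed by that much, and returns True; else False.
- robot.goto_joints(angles): joint-space move.
- hand.move_gripper(opening, grasp_force=None): opening from 0.0 (shut) to 1.0 (fully open); grasp_force is the grip in N (None keeps the last); returns when the fingers have stopped.
- robot.pause(seconds).
- planner.inverse_kinematics(position, orientation): joint angles nearest the present ones, or None.
- viewer.capture(name): name is "side" or "top" or "wrist"; returns the picture (400x640x3 uint8, red, green, blue); there is no depth.
- viewer.camera_info(name): a dict with "camera_matrix" (3x3 intrinsics, pixels), "k1" (the pictures are not rectified: a ray, as slopes to the right and down, at radius r is drawn at 1 + k1 r^2 times it, then the intrinsics apply), "xyz" and "orientation" of the camera in the world. Camera axes: x right, y up, looking along -z (the intrinsics and any distortion apply to the point x, -y, -z); pixel columns grow to the right and rows downward; lengths in m; the calibration is good to about 2 mm. A picture is of the moment at which its call begins: read the wrist's pose just before it. camera_info takes no time and is no camera call; for the wrist camera it gives the pose at the moment of the call.
A pose or a line that the arm cannot do raises robot.Unreachable and nothing moves.
- workorder.job_done(): hands the job in; it is judged then, once.
Readings, each from a call of its own:
- status.current_time(): time.
- status.current_joint_positions(): joint angles.
- status.current_dq(): joint speeds.
- status.current_tau(): joint torques, N m.
- status.current_position(): TCP position.
- status.current_tcp_rot(): TCP orientation.
- status.current_contact_force(): force on the tool from outside, world axes, zero at the start.
- status.current_ft_torque(): the same for the moment, N m.
- status.current_opening(): opening from 0.0 (shut) to 1.0 (fully open).
- status.current_gripper_force(): force on a finger pad.
Only numpy, scipy, OpenCV 4.12 (cv2) and the standard library are available. Lean on these libraries where they do the work, as an engineer would, in place of code of your own. Each camera call takes 0.05 s, during which the arm holds its last target. There are 200 camera calls.

TASK

A white plug-in charger sits in the appliance tester, ready for its safety test. With the fingertips, not pinching the selector dial, push its pointer round clockwise exactly four clicks from where it stands; then press the round start button all the way in and let it come back up. Leave the charger plugged in and everything else lying where it is.

Things in the scene. Friction and masses are not known exactly. Their poses are not given: they have to be found in the camera images.
- tester: Instrument 220 x 300 x 95 mm that does not shift. Origin: centre of underside, on the table; x from its front edge (four small flat keys) to its back (display, handle), y to its left. Flat top panel at z = 95 mm; (x, y mm): dial axis (-20, -70), start button (-72, 22), charger (-20, 95), pad near (76, 95). No thing over 4 mm high lies within 60 mm of the dial's or 40 mm of the button's axis.
- dial (a joint): Dial angle in rad, growing clockwise seen from above. Ten click stops 24 degrees (0.419) apart: 0 to 3.770, a white tick on the panel at each; end stops just beyond. At the start it stands in one of the first four. 4 to 6 N at the bar's end moves it off a stop; about half-way to the next it jumps into that one by itself and stays. A push that is withdrawn before that springs back.
- dial_axis (a point): On the dial's vertical axis, 25 mm above the panel, at the bar's top; x to the pointed end, z up, turns with the dial. Black dial: round skirt 56 mm across, top 7 mm above the panel; on it an upright bar 12 mm wide, 18 mm high, flat flanks, from 24 mm behind the axis to 20 mm before it, then a wedge-shaped pointed end (tip 26 mm before the axis; white line on top of this half).
- pointer_tip (a point): Tip of the bar's pointed end, 26 mm from the dial axis, half-way up the bar (16 mm above the panel). Turns with the dial. Axes as for dial_axis.
- flank_back: The half of the bar grip on the anticlockwise side (+y of dial_axis): its flat flank, 6 mm from the bar's centre plane, is the one to push near the pointed end for clockwise turning. Origin: on the dial axis at panel height.
- flank_front: The half of the bar grip on the clockwise side (-y of dial_axis). Pushing both flanks at once, with the bar between the fingers, counts as pinching. Origin: on the dial axis at panel height.
- start (a joint): Travel of the start button in m: 0 is up, 0.006 is fully in. A spring returns it; fully in takes 5 N.
- start_top (a point): Centre of the top face of the round start button (grey, 28 mm across, in a black collar 44 mm across), 14 mm above the panel when up; it is pressed straight down. It is the only round button.
- charger_centre (a point): Centre of the white plug-in charger, a block 42 x 50 x 38 mm (x, y, z) whose round plug sits loosely 15 mm deep in the tester's socket; its block stands on the panel, top 38 mm above it. To be left plugged in.
- pad: Pad of test stickers 40 x 60 x 10 mm, loose on the panel at its back left; origin centre of underside. Bystander.
- spare: Second, black charger 50 x 38 x 42 mm with its plug pointing sideways, lying on the table left of the tester; origin centre of underside. Bystander.
- spool_a: Black thread spool 28 mm across, 46 mm high, standing in front of the tester; origin centre of underside. Bystander.
- spool_b: White thread spool 28 mm across, 46 mm high, standing in front of the tester; origin centre of underside. Bystander.
- tape: Roll of tape 96 mm across, 19 mm high, flat on the table to the left; origin centre of underside. Bystander.
- mug: White mug 80 mm across, 95 mm high, on the table to the right; origin centre of underside. Bystander.
- driver: Screwdriver 170 mm long lying on the table right of the tester. Bystander.
Not all that is in view belongs to the job. Of the things shaped like the part that bears charger_centre, the white one is meant.

How it is judged:
On the way, in this order (a step that is already met when the one before it is completed fails the run):
1. the dial stands four clicks clockwise of where it stood at the start (distance of pointer_tip from where it was at the start of the episode between 0.0362 and 0.041 m), for 0.3 s.
2. the start button is pressed in (over 4.5 mm of its 6 mm) (value of joint start above 0.0045 m), for 0.03 s.
At the end, for the whole second after the job is handed in: The dial rests in the click stop four clicks (96 degrees, within 8) clockwise of its starting stop, the start button is up again, and the charger still stands plugged in its socket (all of step 1 and velocity of joint dial between -0.05 and 0.05 rad/s and value of joint start below 0.001 m and distance between charger_centre and tester below 0.156 m and angle between charger_centre's own z axis and vertical below 0.15 rad); the robot touches nothing.
It fails at once if the dial is pinched: both flanks of its bar are pushed at once (over 1 N each) (contact force between the fingers and flank_back above 1 N and contact force between the fingers and flank_front above 1 N).
It fails at once if the start button is pressed in (over 3 mm) while the dial is not four clicks on (value of joint start above 0.003 m and (distance of pointer_tip from where it was at the start of the episode below 0.0362 m or distance of pointer_tip from where it was at the start of the episode above 0.041 m)).
It fails at once if the charger is lifted, pulled or knocked out of place (moved over 5 mm) (distance of charger_centre from where it was at the start of the episode above 0.005 m).
It fails at once if a bystander is moved more than 15 mm (distance of any of pad, spare, spool_a, spool_b, tape, mug, driver from where it was at the start of the episode above 0.015 m).
It also fails if it takes over 51 s, if anything falls off the work surface, if the arm or the gripper's body presses on something with over 40 N, if the wrist force passes 120 N, or if a joint passes its speed limit or range.

## Working session

There is one attempt and no reset: what is moved stays moved. The work goes in short steps, each a Python script; the robot and the scene stay as the last script left them, time stands still between calls to the robot, and variables do not carry over. Pictures are saved under pics/ and viewed, at most 10 in all, crops included, and the job is handed in when it is done.

```bash
mkdir -p pics; ls; python3 - <<'E'
from plant import viewer,status
import cv2
for n in ("top","side"):
    im=viewer.capture(n); cv2.imwrite(f"pics/{n}0.png",im[:,:,::-1]); print(n,viewer.camera_info(n))
print(status.current_time(),status.current_position(),status.current_tcp_rot())
E
```

```text
pics
top {'camera_matrix': array([[434.66701203,   0.        , 308.30453711],
       [  0.        , 434.66701203, 194.80571533],
       [  0.        ,   0.        ,   1.        ]]), 'k1': -0.03261624519977878, 'xyz': array([0.39324237, 0.04315185, 1.33271867]), 'orientation': array([ 0.70842458,  0.02007116, -0.03720104, -0.70451958])}
side {'camera_matrix': array([[394.81997283,   0.        , 323.94568414],
       [  0.        , 394.81997283, 201.72058031],
       [  0.        ,   0.        ,   1.        ]]), 'k1': -0.06903542179986005, 'xyz': array([0.33033301, 0.94063437, 0.69544527]), 'orientation': array([-0.08197035, -0.03132304,  0.48099994,  0.87231805])}
0.1 [ 0.20671021 -0.4823459   0.23080608] [-5.67908953e-04  9.79586103e-01  2.01024238e-01  1.01897739e-05]
```

View pics/top0.png

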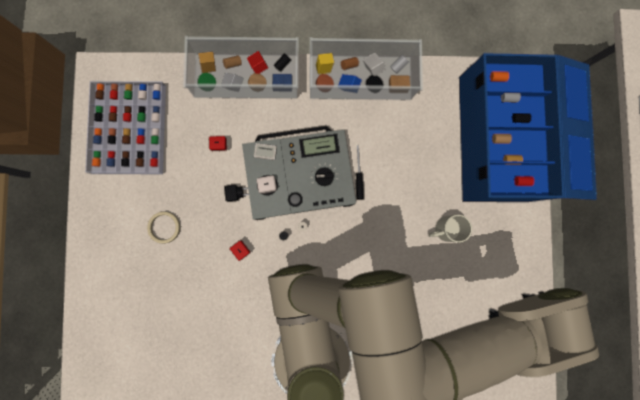

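View pics/side0.png

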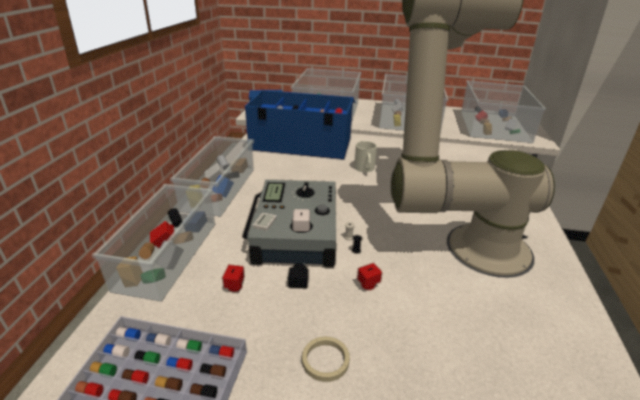

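The top view shows the tester centred near (302,174), the dial at (325,176), the button at (295,199) and the charger at (266,184). Next I'll get a rough location from these and a closer look with the wrist camera.

```bash
cat > h.py <<'E'
import numpy as np, cv2
from scipy.spatial.transform import Rotation as R
def rot(q): return R.from_quat([q[1],q[2],q[3],q[0]])
def cast(ci,uv,z):
    K=ci["camera_matrix"]; p=np.array([[uv]],float)
    n=cv2.undistortPoints(p,K,np.array([ci["k1"],0,0,0,0.]))[0,0]
    d=rot(ci["orientation"]).apply([n[0],-n[1],-1]); o=np.array(ci["xyz"])
    return o+d*(z-o[2])/d[2]
def down(yaw):  # tool z down, tool y axis at world angle yaw+90deg, x at yaw
    q=(R.from_euler('z',yaw)*R.from_euler('x',np.pi)).as_quat()
    return [q[3],q[0],q[1],q[2]]
E
python3 - <<'E'
from h import *
from plant import viewer,status,robot,hand,planner
ci=viewer.camera_info("top")
for n,uv,z in [("dial",(325,176),.12),("btn",(295,199),.109),("chg",(266,184),.133)]: print(n,cast(ci,uv,z))
w=viewer.camera_info("wrist"); print(w)
t=rot(status.current_tcp_rot()); print("cam in tool",t.inv().apply(w["xyz"]-status.current_position()), t.inv().apply(rot(w["orientation"]).apply([0,0,-1])),np.degrees(t.as_euler('xyz')))
d=cast(ci,(325,176),.12)
for y in np.arange(-180,180,30):
    q=planner.inverse_kinematics([d[0]-.05,d[1]+.02,.36],down(np.radians(y))); print(y,None if q is None else np.round(q,2))
E
```

```text
dial [ 0.54518877 -0.03276714  0.12      ]
btn [0.48058959 0.05119287 0.109     ]
chg [0.52001956 0.13162684 0.133     ]
{'camera_matrix': array([[315.29980977,   0.        , 315.91286622],
       [  0.        , 315.29980977, 195.86143982],
       [  0.        ,   0.        ,   1.        ]]), 'k1': -0.05699923131386185, 'xyz': array([ 0.28173149, -0.45130407,  0.37349478]), 'orientation': array([ 0.82434958, -0.13205309,  0.0877382 , -0.54342595])}
cam in tool [ 0.08121892  0.00085532 -0.14266957] [-3.13310403e-01  2.54239015e-05  9.49650773e-01] [-1.79936486e+02 -1.42259951e-02  2.31937160e+01]
-180 [-0.26  0.19  1.33  0.    1.63 -1.83]
-150 [-0.26  0.19  1.33  0.    1.63 -2.36]
-120 [-0.26  0.19  1.33  0.    1.63 -2.88]
-90 [-0.26  0.19  1.33 -0.    1.63  2.88]
-60 [-0.26  0.19  1.33 -0.    1.63  2.36]
-30 [-0.26  0.19  1.33 -0.    1.63  1.83]
0 [-0.26  0.19  1.33 -0.    1.63  1.31]
30 [-0.26  0.19  1.33 -0.    1.63  0.78]
60 [-0.26  0.19  1.33 -0.    1.63  0.26]
90 [-0.26  0.19  1.33  0.    1.63 -0.26]
120 [-0.26  0.19  1.33  0.    1.63 -0.79]
150 [-0.26  0.19  1.33  0.    1.63 -1.31]
```

```bash
python3 - <<'E'
from h import *
from plant import viewer,status,robot,hand
hand.move_gripper(0.0,20)
robot.move_pose([.53,0.0,.28],down(0.0))
ci=viewer.camera_info("wrist"); im=viewer.capture("wrist"); cv2.imwrite("pics/w1.png",im[:,:,::-1])
np.save("w1.npy",ci,allow_pickle=True)
print(status.current_time(),status.current_position(),ci)
E
```

```text
3.0083 [ 0.52998356 -0.00069264  0.27989575] {'camera_matrix': array([[315.29980977,   0.        , 315.91286622],
       [  0.        , 315.29980977, 195.86143982],
       [  0.        ,   0.        ,   1.        ]]), 'k1': -0.05699923131386185, 'xyz': array([ 0.61155753, -0.00140251,  0.4225469 ]), 'orientation': array([-0.69792681,  0.11207176, -0.11256013,  0.69833252])}
```

View pics/w1.png

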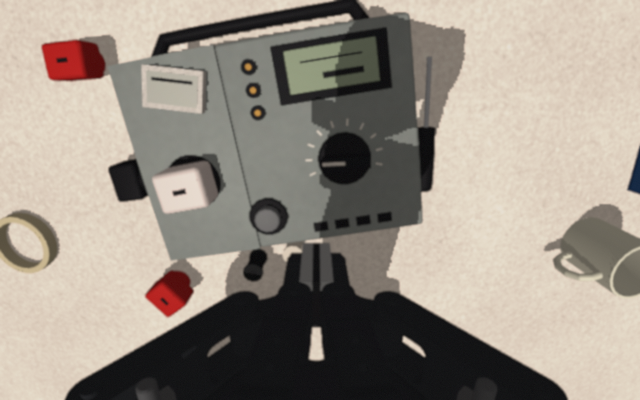

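The wrist view shows the dial at (344,158), its white line pointing left to (322,164), and the button at (267,218). I'll zoom in and measure.

```bash
python3 - <<'E'
from h import *
im=cv2.imread("pics/w1.png"); c=im[105:240,235:395]
c=cv2.resize(c,None,fx=5,fy=4.4 if 0 else 5,interpolation=cv2.INTER_CUBIC)[:600]
cv2.imwrite("pics/w1c.png",cv2.convertScaleAbs(c,alpha=1.6))
E
```

```text
(no output)
```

View pics/w1c.png

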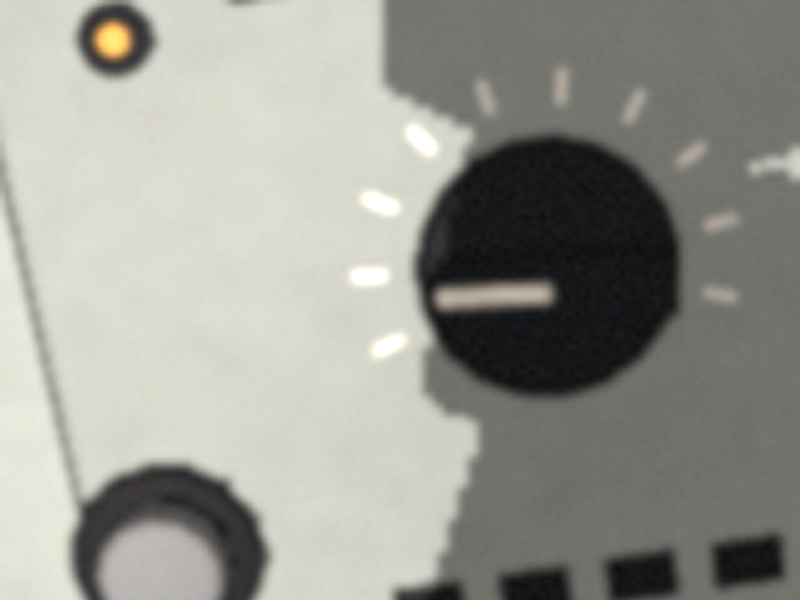

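```bash
python3 - <<'E'
from h import *
ci=np.load("w1.npy",allow_pickle=True).item()
f=lambda p:(p[0]/5+235-.4,p[1]/5+105-.4)
T=[(389,345),(369,276),(380,202),(421,140),(485,98),(562,85),(634,106),(691,154),(720,222),(720,295)]
P=np.array([cast(ci,f(t),.095)[:2] for t in T])
A=np.c_[2*P,np.ones(10)]; s=np.linalg.lstsq(A,(P**2).sum(1),rcond=None)[0]; c=s[:2]
a=np.degrees(np.unwrap(np.arctan2(*(P-c).T[::-1])))
print("axis",c,"r",np.sqrt(s[2]+c@c),"ang",a.round(1),"start by fit",np.mean(a+24*np.arange(10)))
l=[cast(ci,f(t),.12)[:2] for t in [(435,298),(555,293)]]; d=l[0]-l[1]; print("line",l,np.degrees(np.arctan2(d[1],d[0])))
im=cv2.imread("pics/w1.png"); g=cv2.cvtColor(im,cv2.COLOR_BGR2GRAY)
# button disc: grey inside the dark collar
x0,y0=240,190; m=(g[y0:245,x0:295]>70).astype(np.uint8)
n,L,S,C=cv2.connectedComponentsWithStats(m); print(S,C)
k=L[218-y0,267-x0]; b=cast(ci,C[k]+[x0,y0],.109); print("btn",b, "dial->btn ang",np.degrees(np.arctan2(*(b[:2]-c)[::-1])),np.hypot(*(b[:2]-c)), "expect .1057")
yaw=np.arctan2(*(b[:2]-c)[::-1])-np.arctan2(92,-52); print("yaw",np.degrees(yaw))
E
```

```text
axis [ 0.545527   -0.03066617] r 0.037452876862181225 ang [117.2  93.2  68.8  45.2  21.1  -3.3 -27.1 -51.2 -75.3 -99.4] start by fit 116.91545134934259
line [array([ 0.54425231, -0.006744  ]), array([ 0.54525312, -0.03021638])] 92.44149415307118
[[  10    8   38   36  629]
 [   0    0   55   55 1949]
 [  14   19   25   23  447]] [[29.43561208 22.57074722]
 [26.33914828 27.73884043]
 [26.4541387  30.01118568]]
btn [0.48063618 0.05211373 0.109     ] dial->btn ang 128.0927496150315 0.10518235811945542 expect .1057
yaw 8.616860611785748
```

```bash
cat >> h.py <<'E'
C=np.array([.5455,-.0307]); TH0=np.radians(92.7); CL=np.radians(24)
def tool(clicks,h,r=.025,z=.107):  # TCP beside flank_back with the dial `clicks` past start
    th=TH0-clicks*CL; u=np.array([np.cos(th),np.sin(th)]); v=np.array([-u[1],u[0]])
    return [*(C+r*u+h*v),z],down(th+np.pi/2)
E
python3 - <<'E'
from h import *
from plant import viewer,status,robot,hand
p,q=tool(0,.032,z=.17); robot.move_pose(p,q)
robot.movel(tool(0,.032)[0],q,velocity=.1)
print(status.current_time(),status.current_position(),status.current_contact_force())
t=robot.movel(tool(0,.011)[0],q,velocity=.02,threshold=2.0)
x=status.current_position(); th=TH0; v=np.array([-np.sin(th),np.cos(th)])
print(t,x,"h",(np.array(x[:2])-C)@v,status.current_contact_force(),status.current_time())
E
```

```text
6.5 [ 0.51271737 -0.0073131   0.10752947] [ 0.0051839  -0.48903067  0.0249471 ]
True [ 0.52632797 -0.00647364  0.10650419] h 0.018009532309043372 [ 0.10133964 -0.20145089 -0.43709086] 7.225
```

```bash
python3 - <<'E'
from h import *
from plant import viewer,status,robot,hand
fm=0
for k in np.arange(.25,3.80,.25):
    robot.movel(*tool(k,.0175),velocity=.03); fm=max(fm,np.linalg.norm(status.current_contact_force()))
print(k,fm,status.current_contact_force(),status.current_time())
q=tool(3.75,0)[1]
robot.movel(tool(3.75,.03)[0],q,velocity=.1); robot.movel(tool(3.75,.03,z=.2)[0],q,velocity=.15)
p=[.53,0,.28]; robot.move_pose(p,q)
ci=viewer.camera_info("wrist"); im=viewer.capture("wrist"); cv2.imwrite("pics/w2.png",im[:,:,::-1]); np.save("w2.npy",ci,allow_pickle=True)
cv2.imwrite("pics/t2.png",viewer.capture("top")[:,:,::-1])
print(status.current_time())
E
```

```text
3.75 3.2492536877116653 [-0.70071303 -0.1589861  -0.13821459] 11.1167
12.7083
```

View pics/w2.png

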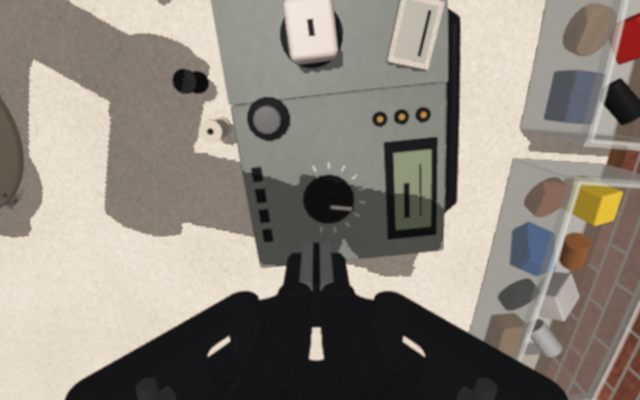

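The picture shows the dial at (329,200) with its line from about (331,206) to (350,209), and the button at (267,119). I'll measure the line angle and refine the button position.

```bash
python3 - <<'E'
from h import *
ci=np.load("w2.npy",allow_pickle=True).item(); im=cv2.imread("pics/w2.png"); g=cv2.cvtColor(im,cv2.COLOR_BGR2GRAY)
x0,y0=322,196; m=g[y0:220,x0:353]>70
n,L,S,_=cv2.connectedComponentsWithStats(m.astype(np.uint8)); k=L[208-y0,342-x0]; print(S[k])
ys,xs=np.nonzero(L==k); P=np.array([cast(ci,(x+x0,y+y0),.12)[:2] for x,y in zip(xs,ys)])
vx,vy,cx,cy=cv2.fitLine(P.astype(np.float32),cv2.DIST_L2,0,0,1).ravel(); s=np.sign(vx)
print("line ang",np.degrees(np.arctan2(s*vy,s*vx)),"want -3.3; centroid",cx,cy)
x0,y0=240,95; m=(g[y0:145,x0:295]>70).astype(np.uint8)
n,L,S,Cn=cv2.connectedComponentsWithStats(m); k=L[119-y0,267-x0]; print(S[k]); print("btn",cast(ci,Cn[k]+[x0,y0],.109))
E
```

```text
[ 8  9 23  6 83]
line ang -3.0338337 want -3.3; centroid 0.55819136 -0.03151437
[ 13  10  28  29 620]
btn [0.47998784 0.05273153 0.109     ]
```

The dial is at −3.0°, against −3.3° wanted, so it stands four clicks on. Now I'll press the button.

```bash
python3 - <<'E'
from h import *
from plant import viewer,status,robot,hand
q=tool(3.75,0)[1]; b=[.4803,.0524]
robot.move_pose([*b,.16],q); robot.movel([*b,.118],q,velocity=.08); robot.pause(.2)
t=robot.movel([*b,.101],q,velocity=.015,threshold=10)
print(t,status.current_position(),status.current_contact_force()); robot.pause(.15)
print(status.current_position(),status.current_contact_force(),status.current_time())
robot.movel([*b,.2],q,velocity=.1)
p=[.53,0,.28]; robot.move_pose(p,q)
cv2.imwrite("pics/w3.png",viewer.capture("wrist")[:,:,::-1])
a,c=[cv2.imread(f"pics/w{i}.png").astype(int) for i in (2,3)]; d=np.abs(a-c).max(2)>40; print("changed px",d.sum(), np.argwhere(d)[:5].tolist(),status.current_time())
E
```

```text
True [0.48030416 0.05239573 0.10301887] [-1.88108723  0.7396173   5.99636151]
[0.48032069 0.05239954 0.10302192] [-1.07488896  0.46810052  5.89103254] 15.3
changed px 406 [[10, 451], [18, 460], [19, 460], [20, 460], [21, 460]] 16.9833
```

```bash
python3 - <<'E'
import cv2; cv2.imwrite("pics/w3c.png",cv2.resize(cv2.imread("pics/w3.png")[0:270,160:480],None,fx=2,fy=2))
E
```

```text
(no output)
```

View pics/w3c.png

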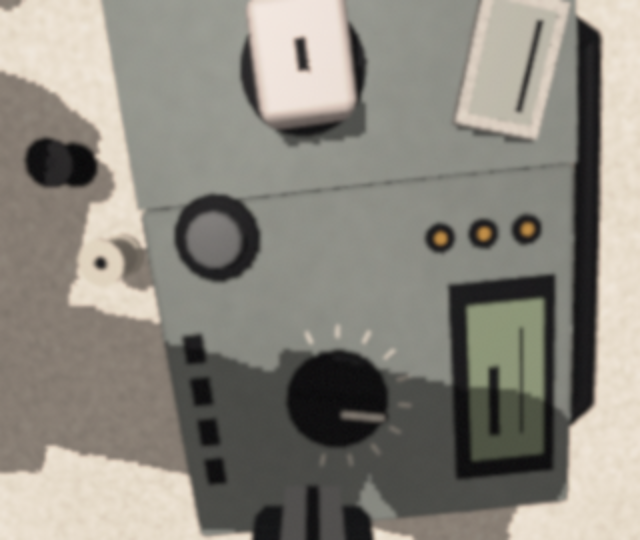

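The crop shows the pointer line still at (340–385, 415), the button up at (213,238), and the charger and bystanders in place.

```bash
python3 -c "
from plant import workorder
print(workorder.job_done())"
```

```text
the job is handed in; nothing more can be done
None
```

I pushed the dial four clicks clockwise (measured at −3.0°, target −3.3°), pressed the start button fully in and let it come back up, left the charger plugged in, and handed the job in about 17 s into the 51 s allowed; no verdict was returned.

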